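# Stand the round clay pots in their saucers

### The arm

A 6-joint arm with a two-finger parallel gripper is mounted at the origin on the work surface. World frame = base frame: x ahead of the robot, y to its left, z up, the work surface at z = 0. Lengths are in m, angles in rad, forces in N, time in s.
With the tool pointing down it reaches from about 0.3 to 0.875 m from the base axis. Payload 6.4 kg.
Tool frame: the origin (TCP) lies midway between the tips of the shut fingers; the grasp point (between the pads) lies 19 mm behind it; x points along the fingers, y is the direction in which the jaws open and shut, and the axes are right-handed (so a half turn about x gives the same grasp; the last joint's range is limited). The gripper opens to 85 mm and grips with 20 to 120 N. Pads are 22 mm wide; open, the fingers measure 114 mm over their backs; the gripper's body (76 mm by 85 mm) begins 54 mm behind the grasp point. The pads swing forward as they close: fully open they stand 13 mm farther back than shut.
Start: joints at [-1.478, 0.181, 1.607, -0, 1.354, -0.206], TCP at [0.169, -0.55, 0.231] pointing down, gripper open.
Joint ranges: [-2.99, 2.99], [-0.89, 2.07], [0.3, 2.58], [-1.14, 4.28], [0, 2.63], [-3.12, 3.12]. Speed limits (rad/s): [2.57, 2.57, 3.01, 3.14, 3.14, 3.14].

### API

Orientations are given as a unit quaternion [w, x, y, z].
In Python, from bench import ctrl gives the robot as it stands.
- The arm moves only by the tool step_arm, never from a script. Its argument "motion" is a list of rows, each a list of 7 numbers: the shift along the tool's x, y, z in mm, then the turn, a rotation vector about the tool's x, y, z in degrees, then the closure in counts, from 0 (fully open) to 255 (shut). In form: [[tx, ty, tz, rx, ry, rz, hand], ...]. A call has 1 to 10 rows; each row is the pose to reach, as a shift and turn from the pose commanded when the call began, along the tool's axes at that moment; what a row does not reach only later rows make up. A row lasts 1/8 s, in which the tool goes at most 62.5 mm and 10.7 degrees, less where a joint would pass 70% of its speed; a pose out of reach is approached as far as the arm can. A call with a gripper value outside its range is refused whole. The fingers move at their own pace and stop on an object; the grip force is fixed at half the most. Time passes only in rows, so rows that repeat a pose let the fingers close. It gives the time, the measured TCP pose, the force and the opening at its end, in the units of the state.
- ctrl.get_obs(): the state, without advancing time (a new reading comes with each control period).
- ctrl.camera(name): name is "side" or "top"; returns (picture, depth): 400x640x3 uint8, red, green, blue; 400x640 float32, m along the optical axis (not along the pixel's ray), 0 where there is no reading.
- ctrl.camera_info(name): a dict with "fx", "fy", "cx", "cy" (pixels), "dist_coeffs" ([k1, k2, p1, p2, k3] as OpenCV has them; the pictures are not rectified), "T" (4x4, takes a point from camera to world coordinates). Camera axes: x right, y down, z forward; pixel columns grow to the right and rows downward; lengths in m; the calibration is good to about 2 mm. A picture is of the moment at which its call begins. camera_info takes no time and is no camera call.
- ctrl.hand_in(): hands the job in, once; it reports no verdict.
The state is a dict: "time_s": time; "q": joint angles; "dq": joint speeds; "joint_efforts": joint torques, N m; "eef_pos": TCP position; "eef_rot": TCP orientation; "wrist_force": force on the tool from outside, world axes, zero at the start; "torque": the same for the moment, N m; "opening": opening from 0.0 (shut) to 1.0 (fully open).
Only numpy, scipy, OpenCV 4.12 (cv2) and the standard library are available. Lean on these libraries where they do the work, as an engineer would, in place of code of your own. Each camera call takes 0.05 s, during which the arm holds its last target. There are 200 camera calls.

### The job

Set the three round clay pots out for sowing: stand each one upright in the middle of the saucer of its own size - smallest pot in the smallest saucer, middle in the middle, largest in the largest - flat on the saucer's floor. Set them down gently rather than dropping them, and leave the saucers where they are. The two square pots, the scoop and the sprayer are not part of the job: leave them undisturbed.

Things in the scene. Friction and masses are not known exactly. Their poses are not given: they have to be found in the camera images.
- pot_small: The small one of the three round clay pots: open, tapered, terracotta, standing upright. Rim 44 mm across, a vertical collar over the top 16 mm (the place to grip, from above, across the outside), base 30 mm across, 42 mm tall, about 50 g. Origin: centre of its underside; z up through the mouth.
- pot_medium: The medium one of the three round clay pots: open, tapered, terracotta, standing upright. Rim 56 mm across, a vertical collar over the top 16 mm (the place to grip, from above, across the outside), base 39 mm across, 52 mm tall, about 90 g. Origin: centre of its underside; z up through the mouth.
- pot_large: The large one of the three round clay pots: open, tapered, terracotta, standing upright. Rim 68 mm across, a vertical collar over the top 16 mm (the place to grip, from above, across the outside), base 48 mm across, 62 mm tall, about 150 g. Origin: centre of its underside; z up through the mouth.
- saucer_small: The small one of the three round clay saucers: loose, shallow, terracotta, 66 mm across the rim, 12 mm high; its flat floor is 54 mm across and 4 mm above the bench; about 60 g. Origin: centre of its underside; z up.
- saucer_medium: The medium one of the three round clay saucers: loose, shallow, terracotta, 79 mm across the rim, 12 mm high; its flat floor is 65 mm across and 4 mm above the bench; about 90 g. Origin: centre of its underside; z up.
- saucer_large: The large one of the three round clay saucers: loose, shallow, terracotta, 92 mm across the rim, 12 mm high; its flat floor is 76 mm across and 4 mm above the bench; about 130 g. Origin: centre of its underside; z up.
- square_pot_a: Square clay pot, 50 mm by 50 mm, 48 mm tall, open, upright; a bystander. Origin: centre of its underside; x and y square to its sides.
- square_pot_b: Square clay pot, 62 mm by 62 mm, 58 mm tall, open, upright; a bystander. Origin: centre of its underside; x and y square to its sides.
- sprayer: Green plastic hand sprayer with black lever trigger, standing upright to the left, 90 mm across, 201 mm tall; a bystander. Origin: centre of its underside; nozzle points along its +x, to 72 mm from its axis.
- scoop: Stainless steel soil scoop with wooden handle lying on the right, 270 mm long, 73 mm wide, 30 mm high; a bystander. Origin: on the bench under the back of the blade; blade along its +x (115 mm), handle along -x (155 mm).
Things that resemble listed ones, but are neither listed nor needed, are in the scene too. Leave any white look-alike of the pot_medium alone.

How it is judged:
By the outcome, as a careful person would: the job done as asked, in the order asked, and still so for the second after the job is handed in, with the robot touching nothing.
It also fails if it takes over 83 s, if anything falls off the work surface, if the arm or the gripper's body presses on something with over 40 N, if the wrist force passes 120 N, or if a joint passes its speed limit or range.

## Working session

There is one attempt and no reset: what is moved stays moved. The work goes in short steps, Python scripts to look and compute and a tool call to move; the robot and the scene stay as the last step left them, time stands still between calls to the robot, and variables do not carry over. Pictures are saved under pics/ and viewed, about 12 in all and at most 16, crops included, and the job is handed in when it is done.

Besides the shell and the picture viewer there is one more tool, called after "Emit:" as a command line: name --pt "numbers of a row" for each row, then --argument value for the rest. step_arm: Moves the arm, as the interface text tells. Its arguments: {"type":"object","properties":{"motion":{"type":"array","items":{"type":"array","items":{"type":"number"}}}},"required":["motion"]}

```bash
mkdir -p pics; cat > h.py <<'E'
import numpy as np,cv2
from bench import ctrl
def snap(n,tag):
    im,d=ctrl.camera(n); np.savez(f'pics/{tag}.npz',im=im,d=d); cv2.imwrite(f'pics/{tag}.png',im[:,:,::-1]); return im,d
def ray(n,u,v):
    i=ctrl.camera_info(n);K=np.array([[i['fx'],0,i['cx']],[0,i['fy'],i['cy']],[0,0,1]])
    p=cv2.undistortPoints(np.array([[[u,v]]],float),K,np.array(i['dist_coeffs']))[0,0]
    T=np.array(i['T']);return T[:3,3],T[:3,:3]@np.array([p[0],p[1],1])
def at_z(n,u,v,z):
    o,r=ray(n,u,v);return o+r*(z-o[2])/r[2]
def at_d(n,u,v,d):
    o,r=ray(n,u,v);return o+r*d
E
python3 - <<'E'
from h import *
for n in('top','side'):
    snap(n,n+'0');i=ctrl.camera_info(n);print(n,i['fx'],i['dist_coeffs'],np.round(i['T'],3).tolist())
print(ctrl.get_obs())
E
```

```text
top 413.869029568922 [-0.0689161  0.         0.         0.         0.       ] [[0.115, -0.963, 0.242, 0.319], [-0.993, -0.112, 0.025, 0.003], [0.003, -0.243, -0.97, 1.189], [0.0, 0.0, 0.0, 1.0]]
side 450.16404863583546 [0.04493632 0.         0.         0.         0.        ] [[-0.998, -0.048, 0.05, 0.517], [-0.069, 0.576, -0.814, 1.17], [0.011, -0.816, -0.578, 0.86], [0.0, 0.0, 0.0, 1.0]]
{'time_s': 0.1, 'q': array([-1.47828649e+00,  1.81461669e-01,  1.60787279e+00, -2.22001662e-05,
        1.35378607e+00, -2.06312907e-01]), 'dq': array([ 5.16976943e-04, -3.18046474e-03, -3.34098218e-03, -1.12432987e-03,
       -7.95403397e-05, -9.74751888e-04]), 'joint_efforts': array([-7.07542640e-04, -4.45881557e+01, -3.52240849e+01, -3.70695616e-04,
        4.07099389e-03, -1.36144783e-05]), 'eef_pos': array([ 0.16923535, -0.54903384,  0.23049411]), 'eef_rot': array([ 0.10471905,  0.69925143,  0.10579854, -0.69920529]), 'wrist_force': array([ 0.22338666, -0.23995197,  0.17358056]), 'torque': array([-0.03943553,  0.00294178, -0.00605994]), 'opening': 1.0055793530387085}
```

View pics/top0.png

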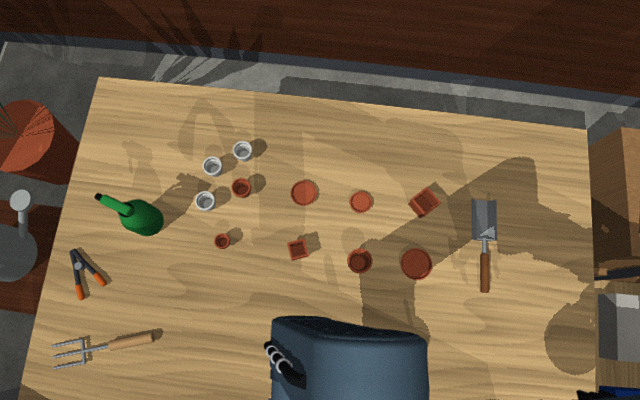

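View pics/side0.png

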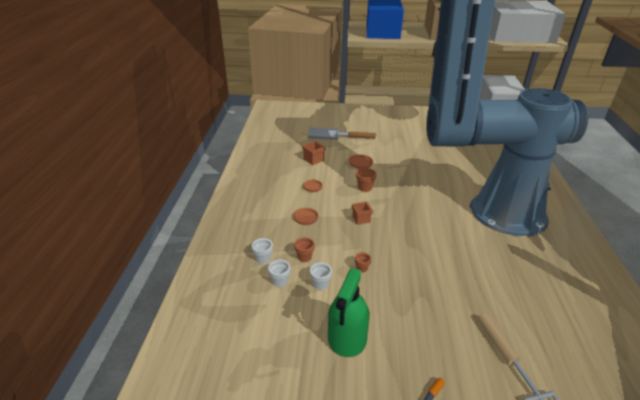

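The top view shows terracotta pots at (222,241), (241,187) and (359,260), with saucers at (304,192), (361,201) and (416,263). Three white look-alikes stand at (205,201), (212,166) and (242,150), close to the medium pot. The side view agrees with this. Next I'll measure the sizes and check an enlarged crop.

```bash
cat > seg.py <<'E'
from h import *
def cloud(n,tag):
    z=np.load(f'pics/{tag}.npz');im,d=z['im'],z['d'].astype(float)
    i=ctrl.camera_info(n);K=np.array([[i['fx'],0,i['cx']],[0,i['fy'],i['cy']],[0,0,1]])
    v,u=np.mgrid[:400,:640];p=cv2.undistortPoints(np.stack([u,v],-1).reshape(-1,1,2).astype(float),K,np.array(i['dist_coeffs'])).reshape(400,640,2)
    T=np.array(i['T']);P=np.concatenate([p,np.ones((400,640,1))],-1)*d[...,None]
    return im,P@T[:3,:3].T+T[:3,3],d
def things(n,tag,white=False):
    im,P,d=cloud(n,tag)
    m=(P[...,2]>.006)&(P[...,2]<.09)&(d>0)&(P[...,0]>.3)&(P[...,0]<.9)&(abs(P[...,1])<.42)
    c,l,s,ce=cv2.connectedComponentsWithStats(m.astype(np.uint8))
    for k in range(1,c):
        if s[k,4]<40: continue
        q=P[l==k];zt=np.percentile(q[:,2],97)
        t=q[q[:,2]>zt-.006];(cx,cy),r=cv2.minEnclosingCircle(t[:,:2].astype(np.float32))
        print(n,'px',np.round(ce[k]),s[k,4],'ztop %.3f c %.3f %.3f diam %.0f mm'%(zt,cx,cy,2000*r),'rgb',im[l==k].mean(0).astype(int))
if __name__=='__main__':
    things('top','top0');things('side','side0')
E
python3 seg.py
python3 -c "
import cv2
a=cv2.imread('pics/top0.png')[130:290,180:450];cv2.imwrite('pics/c1.png',cv2.resize(a,None,fx=2.9,fy=2.9,interpolation=2))"
```

```text
top px [242. 151.] 276 ztop 0.055 c 0.727 0.271 diam 57 mm rgb [145 144 137]
top px [213. 166.] 295 ztop 0.056 c 0.671 0.349 diam 57 mm rgb [139 137 131]
top px [240. 187.] 288 ztop 0.056 c 0.617 0.256 diam 56 mm rgb [115  61  39]
top px [303. 192.] 279 ztop 0.017 c 0.631 0.079 diam 79 mm rgb [142  74  48]
top px [424. 201.] 420 ztop 0.062 c 0.636 -0.271 diam 83 mm rgb [120  62  40]
top px [205. 200.] 313 ztop 0.056 c 0.567 0.351 diam 58 mm rgb [139 138 131]
top px [361. 201.] 171 ztop 0.016 c 0.623 -0.091 diam 66 mm rgb [149  79  51]
top px [222. 241.] 177 ztop 0.047 c 0.458 0.286 diam 43 mm rgb [109  55  35]
top px [297. 248.] 221 ztop 0.052 c 0.460 0.072 diam 67 mm rgb [128  66  43]
top px [360. 260.] 402 ztop 0.065 c 0.447 -0.101 diam 68 mm rgb [97 49 32]
top px [416. 264.] 234 ztop 0.015 c 0.461 -0.266 diam 91 mm rgb [102  52  33]
side px [314. 153.] 421 ztop 0.061 c 0.633 -0.273 diam 93 mm rgb [121  75  51]
side px [364. 174.] 536 ztop 0.064 c 0.443 -0.101 diam 74 mm rgb [111  69  47]
side px [313. 185.] 121 ztop 0.016 c 0.619 -0.091 diam 71 mm rgb [147  95  66]
side px [362. 212.] 366 ztop 0.050 c 0.458 0.074 diam 70 mm rgb [128  79  54]
side px [306. 216.] 191 ztop 0.015 c 0.629 0.077 diam 83 mm rgb [143  91  63]
side px [304. 249.] 389 ztop 0.055 c 0.615 0.257 diam 59 mm rgb [130  80  54]
side px [263. 250.] 397 ztop 0.054 c 0.729 0.270 diam 61 mm rgb [156 161 159]
side px [363. 261.] 255 ztop 0.044 c 0.457 0.288 diam 46 mm rgb [126  79  54]
side px [280. 272.] 450 ztop 0.055 c 0.671 0.349 diam 59 mm rgb [156 161 159]
side px [321. 275.] 459 ztop 0.054 c 0.562 0.352 diam 61 mm rgb [153 158 156]
```

View pics/c1.png

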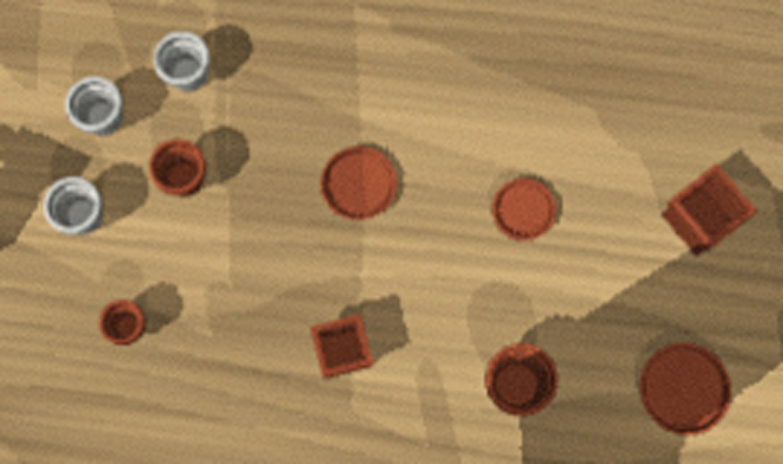

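The crop agrees with the measured diameters: pots 43, 56 and 68 mm, saucers 66, 79 and 91 mm. The terracotta medium pot at crop (178,167) is the right one, and the white pots at (181,61), (94,104) and (73,206) are decoys. First I'll swing forward and turn the jaws along world y.

Emit:
step_arm --pt "0 -278 -453 17.1 0 0 0" --pt "0 -278 -453 17.1 0 0 0" --pt "0 -278 -453 17.1 0 0 0" --pt "0 -278 -453 17.1 0 0 0" --pt "0 -278 -453 17.1 0 0 0" --pt "0 -278 -453 17.1 0 0 0" --pt "0 -278 -453 17.1 0 0 0" --pt "0 -278 -453 17.1 0 0 0" --pt "0 -278 -453 17.1 0 0 0" --pt "0 -278 -453 17.1 0 0 0"

```text
time_s: 1.35
eef_pos: [0.5211, -0.1484, 0.2307]
eef_rot: [-0.001, -0.707, -0.002, 0.707]
wrist_force: [1.0, -0.6, 0.8]
opening: 1.001
```

Emit:
step_arm --pt "110 -436 63 0 0 0 0" --pt "110 -436 63 0 0 0 0" --pt "110 -436 63 0 0 0 0" --pt "110 -436 63 0 0 0 0" --pt "110 -436 63 0 0 0 0" --pt "110 -436 63 0 0 0 0" --pt "110 -436 63 0 0 0 0" --pt "110 -436 63 0 0 0 0" --pt "110 -436 63 0 0 0 0" --pt "110 -436 63 0 0 0 0"

```text
time_s: 2.6
eef_pos: [0.458, 0.2839, 0.1217]
eef_rot: [-0.0, 0.707, -0.001, -0.707]
wrist_force: [-0.8, 0.5, 1.2]
opening: 0.996
```

```bash
python3 - <<'E'
from h import *
from seg import *
snap('side','side1'); snap('top','top1'); 
for n in('side','top'):
  a=cv2.imread(f'pics/{n}1.png'); u,v=(363,250) if n=='side' else (222,235)
  a=a[v-75:v+75,u-100:u+100]; cv2.imwrite(f'pics/c2{n}.png',cv2.resize(a,None,fx=3,fy=3,interpolation=2))
b=np.hstack([cv2.resize(cv2.imread(f'pics/c2{n}.png'),(400,300)) for n in('side','top')]);cv2.imwrite('pics/c2.png',b)
print(ctrl.get_obs()['eef_pos'],ctrl.get_obs()['eef_rot'])
E
```

```text
[0.45814058 0.28393767 0.12182006] [-6.88900738e-04  7.07404482e-01 -7.25969276e-04 -7.06808247e-01]
```

View pics/c2.png

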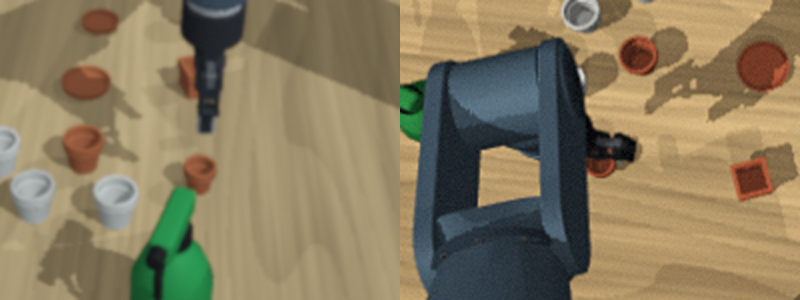

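The side view shows the open gripper above the small pot with the sprayer to one side. Before descending I'll check clearance between the arm and the sprayer.

```bash
python3 - <<'E'
from seg import *
im,P,d=cloud('top','top0')
f=im.astype(int);g=(f[...,1]>f[...,0]*1.5)&(f[...,1]>f[...,2]*1.3)&(P[...,2]>.02)&(d>0)
print('sprayer',np.percentile(P[g],[1,50,99],axis=0).round(3).tolist())
lo,hi=np.percentile(P[g],1,axis=0)-.02,np.percentile(P[g],99,axis=0)+.02
for n in('top','side'):
  im,P,d=cloud(n,n+'1');f=im.astype(int)
  m=(d>0)&(P[...,0]>lo[0])&(P[...,0]<hi[0])&(P[...,1]>lo[1])&(P[...,1]<hi[1])&(f[...,2]>f[...,0]*1.1)&(P[...,2]>.05)
  print(n,m.sum(),np.percentile(P[m],[0,5,50,100],axis=0).round(3).tolist() if m.any() else '')
  m=(d>0)&(f[...,2]>f[...,0]*1.1)&(P[...,2]>.1)&(P[...,2]<.5)&(P[...,0]>.3); print('arm low pts y max',P[m][:,1].max() if m.any() else 0)
E
```

```text
sprayer [[0.204, -0.53, 0.023], [0.488, 0.497, 0.127], [0.528, 0.567, 0.399]]
top 17936 [[0.184, 0.123, 0.1], [0.196, 0.143, 0.437], [0.301, 0.215, 0.577], [0.527, 0.584, 0.687]]
arm low pts y max 0.5842559255129879
side 15574 [[0.184, 0.139, 0.05], [0.209, 0.208, 0.109], [0.386, 0.296, 0.489], [0.535, 0.587, 0.668]]
arm low pts y max 0.5899434807677024
```

Emit:
step_arm --pt "40 -3 0 0 0 0 0" --pt "80 -3 0 0 0 0 0" --pt "100 -3 0 0 0 0 0" --pt "110 -3 0 0 0 0 0" --pt "110 -3 0 0 0 0 0" --pt "110 -3 0 0 0 0 255" --pt "110 -3 0 0 0 0 255" --pt "110 -3 0 0 0 0 255" --pt "110 -3 0 0 0 0 255" --pt "110 -3 0 0 0 0 255"

```text
time_s: 3.95
eef_pos: [0.4581, 0.2887, 0.0125]
eef_rot: [0.0, 0.708, 0.0, -0.706]
wrist_force: [-0.1, -0.9, 6.2]
opening: 0.469
```

Emit:
step_arm --pt "0 0 0 0 0 0 255" --pt "0 0 0 0 0 0 255" --pt "-30 0 0 0 0 0 255" --pt "-70 0 0 0 0 0 255" --pt "-110 0 0 0 0 0 255" --pt "-110 0 0 0 0 0 255" --pt "-110 0 0 0 0 0 255"

```text
time_s: 4.82
eef_pos: [0.4568, 0.2884, 0.121]
eef_rot: [-0.0, -0.707, -0.0, 0.707]
wrist_force: [-0.2, -0.2, -0.8]
opening: 0.469
```

```bash
python3 - <<'E'
from h import *
snap('side','side2'); 
a=cv2.imread('pics/side2.png')[130:310,250:450]; cv2.imwrite('pics/c3.png',cv2.resize(a,None,fx=3,fy=3,interpolation=2))
print(ctrl.get_obs()['eef_pos'],ctrl.get_obs()['opening'])
E
```

```text
[0.45630185 0.28819745 0.12022702] 0.4761963997233177
```

View pics/c3.png

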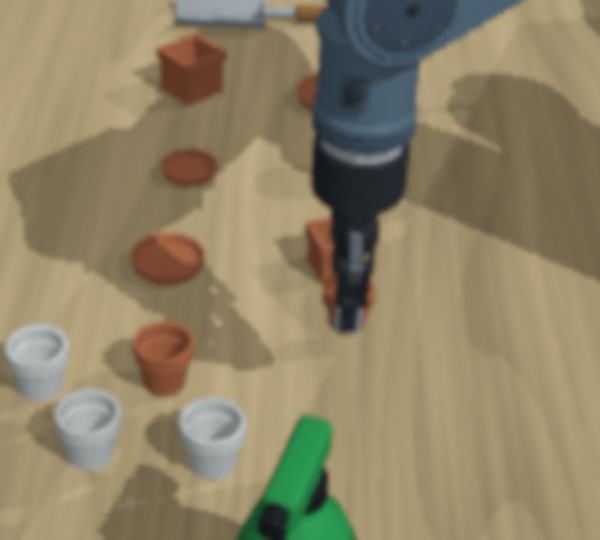

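The small pot is held between the fingers at crop (350,300), level and off the bench. I'll carry it to the small saucer.

Emit:
step_arm --pt "0 379 -164 0 0 0 255" --pt "0 379 -164 0 0 0 255" --pt "0 379 -164 0 0 0 255" --pt "0 379 -164 0 0 0 255" --pt "0 379 -164 0 0 0 255" --pt "0 379 -164 0 0 0 255" --pt "0 379 -164 0 0 0 255" --pt "60 379 -164 0 0 0 255" --pt "70 379 -164 0 0 0 255" --pt "70 379 -164 0 0 0 255"

```text
time_s: 6.12
eef_pos: [0.6199, -0.0895, 0.0498]
eef_rot: [0.0, -0.706, -0.001, 0.708]
wrist_force: [-0.0, 0.0, -0.1]
opening: 0.47
```

```bash
python3 - <<'E'
from h import *
snap('side','side3');snap('top','top3') 
a=cv2.imread('pics/side3.png')[130:230,250:390];b=cv2.imread('pics/top3.png')[150:250,290:430]
cv2.imwrite('pics/c4.png',cv2.resize(np.vstack([a,b]),None,fx=3,fy=3,interpolation=2))
print(ctrl.get_obs()['eef_pos'],ctrl.get_obs()['opening'])
E
```

```text
[ 0.62231791 -0.0901068   0.05283598] 0.4710414912079622
```

View pics/c4.png

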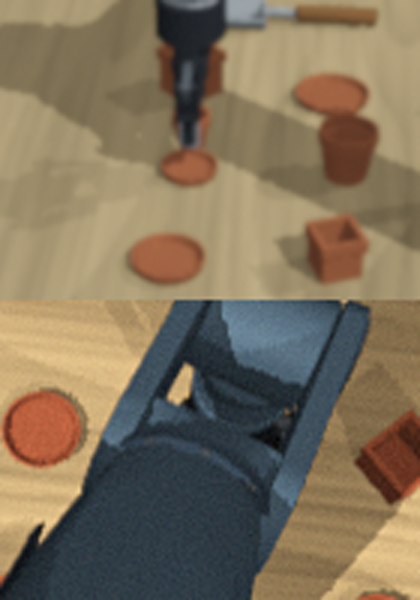

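Emit:
step_arm --pt "15 0 0 0 0 0 255" --pt "26 0 0 0 0 0 255" --pt "31 0 0 0 0 0 255" --pt "33 0 0 0 0 0 255" --pt "34 0 0 0 0 0 255" --pt "35 0 0 0 0 0 255" --pt "35 0 0 0 0 0 255"

```text
time_s: 7.1
eef_pos: [0.6217, -0.0906, 0.0167]
eef_rot: [0.0, 0.707, 0.0, -0.707]
wrist_force: [0.1, -0.5, 0.5]
opening: 0.472
```

Emit:
step_arm --pt "0.5 0 0 0 0 0 255" --pt "1 0 0 0 0 0 255" --pt "1 0 0 0 0 0 255"

```text
time_s: 7.48
eef_pos: [0.6221, -0.0907, 0.0166]
eef_rot: [0.0, 0.708, -0.0, -0.707]
wrist_force: [-2.0, -0.2, 7.5]
opening: 0.475
```

Contact force reads 7.5 N. I'll release and lift.

Emit:
step_arm --pt "0 0 0 0 0 0 110" --pt "0 0 0 0 0 0 90" --pt "0 0 0 0 0 0 60" --pt "0 0 0 0 0 0 30" --pt "0 0 0 0 0 0 0" --pt "-20 0 0 0 0 0 0" --pt "-60 0 0 0 0 0 0" --pt "-100 0 0 0 0 0 0" --pt "-100 0 0 0 0 0 0"

```text
time_s: 8.6
eef_pos: [0.6247, -0.0915, 0.1214]
eef_rot: [0.001, 0.71, -0.001, -0.704]
wrist_force: [0.7, -0.1, -0.3]
opening: 0.999
```

Emit:
step_arm --pt "0 -347 5 0 0 0 0" --pt "0 -347 5 0 0 0 0" --pt "0 -347 5 0 0 0 0" --pt "0 -347 5 0 0 0 0" --pt "0 -347 5 0 0 0 0" --pt "0 -347 5 0 0 0 0" --pt "0 -347 5 0 0 0 0" --pt "0 -347 5 0 0 0 0"

```text
time_s: 9.6
eef_pos: [0.6159, 0.256, 0.1151]
eef_rot: [-0.0, -0.707, 0.0, 0.707]
wrist_force: [-0.1, -0.2, 0.2]
opening: 0.998
```

```bash
python3 - <<'E'
from h import *
snap('side','side4');snap('top','top4') 
a=cv2.imread('pics/side4.png')[150:300,240:390];b=cv2.imread('pics/top4.png')[125:275,290:440]
cv2.imwrite('pics/c5.png',cv2.resize(np.hstack([a,b]),None,fx=2.6,fy=2.6,interpolation=2))
print(ctrl.get_obs()['eef_pos'])
E
python3 - <<'E'
from seg import *
things('side','side4');things('top','top4')
E
```

```text
[0.61632466 0.25513623 0.11522179]
side px [322. 152.] 82 ztop 0.062 c 0.608 -0.276 diam 45 mm rgb [109  75  54]
side px [364. 174.] 547 ztop 0.064 c 0.444 -0.100 diam 72 mm rgb [117  73  50]
side px [319. 185.] 40 ztop 0.048 c 0.600 -0.094 diam 12 mm rgb [124  86  61]
side px [362. 212.] 368 ztop 0.051 c 0.458 0.070 diam 71 mm rgb [135  84  57]
side px [313. 216.] 72 ztop 0.015 c 0.620 0.078 diam 81 mm rgb [147  98  69]
side px [304. 249.] 389 ztop 0.054 c 0.617 0.255 diam 61 mm rgb [135  84  57]
side px [262. 250.] 399 ztop 0.054 c 0.728 0.271 diam 60 mm rgb [160 165 163]
side px [280. 272.] 453 ztop 0.054 c 0.668 0.349 diam 59 mm rgb [161 166 164]
side px [321. 275.] 461 ztop 0.055 c 0.564 0.352 diam 60 mm rgb [157 161 159]
top px [246. 151.] 155 ztop 0.056 c 0.728 0.270 diam 57 mm rgb [160 159 153]
top px [245. 187.] 141 ztop 0.055 c 0.617 0.249 diam 51 mm rgb [129  66  43]
top px [303. 192.] 274 ztop 0.016 c 0.631 0.079 diam 78 mm rgb [167  89  57]
top px [424. 201.] 418 ztop 0.061 c 0.635 -0.272 diam 85 mm rgb [97 51 33]
top px [361. 201.] 310 ztop 0.049 c 0.623 -0.091 diam 44 mm rgb [126  65  42]
top px [297. 248.] 239 ztop 0.053 c 0.460 0.072 diam 67 mm rgb [156  82  53]
top px [360. 260.] 430 ztop 0.065 c 0.446 -0.101 diam 68 mm rgb [98 50 32]
top px [417. 263.] 219 ztop 0.016 c 0.461 -0.266 diam 91 mm rgb [161  85  55]
```

View pics/c5.png

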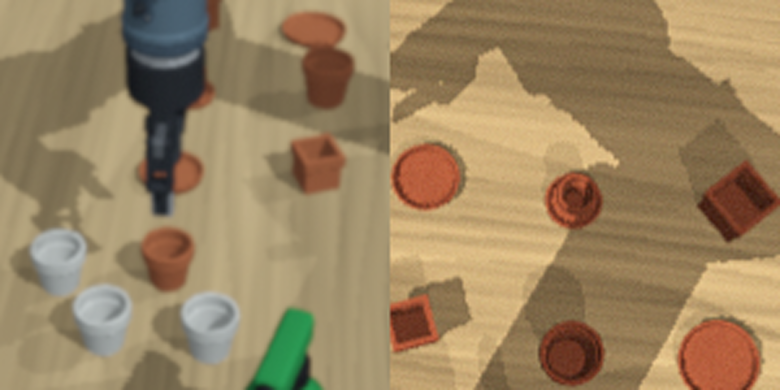

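The small pot sits centred in its saucer: crop (574,199), and the top camera gives (.623,-.091) for both pot rim and saucer. The gripper is above the medium pot, so I'll grasp it.

Emit:
step_arm --pt "40 -1 0 0 0 0 0" --pt "75 -1 0 0 0 0 0" --pt "90 -1 0 0 0 0 0" --pt "95 -1 0 0 0 0 0" --pt "95 -1 0 0 0 0 0" --pt "95 -1 0 0 0 0 255" --pt "95 -1 0 0 0 0 255" --pt "95 -1 0 0 0 0 255" --pt "95 -1 0 0 0 0 255" --pt "95 -1 0 0 0 0 255"

```text
time_s: 10.95
eef_pos: [0.6174, 0.2578, 0.0222]
eef_rot: [0.0, 0.708, 0.0, -0.706]
wrist_force: [-0.9, -0.8, 4.8]
opening: 0.613
```

Emit:
step_arm --pt "0 0 0 0 0 0 255" --pt "0 0 0 0 0 0 255" --pt "-20 0 0 0 0 0 255" --pt "-50 0 0 0 0 0 255" --pt "-80 0 0 0 0 0 255" --pt "-80 0 0 0 0 0 255"

```text
time_s: 11.7
eef_pos: [0.6188, 0.2583, 0.1049]
eef_rot: [-0.0, 0.71, 0.001, -0.705]
wrist_force: [0.2, 0.0, -0.4]
opening: 0.615
```

Emit:
step_arm --pt "0 179 -14 0 0 0 255" --pt "0 179 -14 0 0 0 255" --pt "0 179 -14 0 0 0 255" --pt "20 179 -14 0 0 0 255" --pt "45 179 -14 0 0 0 255" --pt "50 179 -14 0 0 0 255" --pt "50 179 -14 0 0 0 255" --pt "50 179 -14 0 0 0 255"

```text
time_s: 12.7
eef_pos: [0.631, 0.0791, 0.0512]
eef_rot: [0.0, 0.708, 0.0, -0.707]
wrist_force: [-1.1, 0.1, -0.5]
opening: 0.608
```

```bash
python3 - <<'E'
from h import *
snap('side','side5');snap('top','top5') 
a=cv2.imread('pics/side5.png')[130:250,240:380];b=cv2.imread('pics/top5.png')[130:250,240:380]
cv2.imwrite('pics/c6.png',cv2.resize(np.hstack([a,b]),None,fx=2.8,fy=2.8,interpolation=2))
print(ctrl.get_obs()['eef_pos'])
E
```

```text
[0.63104511 0.0788784  0.05137985]
```

View pics/c6.png

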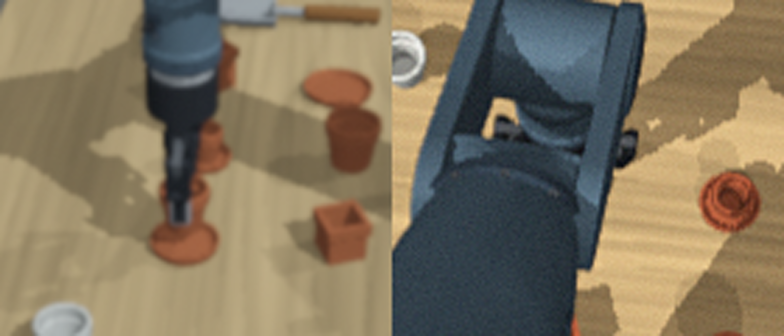

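The medium pot, crop (185,200), is over its saucer at (184,240). I'll lower it.

Emit:
step_arm --pt "12 0 0 0 0 0 255" --pt "19 0 0 0 0 0 255" --pt "23 0 0 0 0 0 255" --pt "25 0 0 0 0 0 255" --pt "25.5 0 0 0 0 0 255" --pt "25.5 0 0 0 0 0 255"

```text
time_s: 13.55
eef_pos: [0.6307, 0.0784, 0.0263]
eef_rot: [0.0, 0.707, 0.0, -0.707]
wrist_force: [-4.8, -0.2, 11.0]
opening: 0.611
```

Emit:
step_arm --pt "0 0 0 0 0 0 80" --pt "0 0 0 0 0 0 60" --pt "0 0 0 0 0 0 30" --pt "0 0 0 0 0 0 0" --pt "0 0 0 0 0 0 0" --pt "-20 0 0 0 0 0 0" --pt "-60 0 0 0 0 0 0" --pt "-100 0 0 0 0 0 0" --pt "-100 0 0 0 0 0 0"

```text
time_s: 14.68
eef_pos: [0.6337, 0.0784, 0.1309]
eef_rot: [0.0, 0.711, -0.0, -0.704]
wrist_force: [1.0, -0.1, -0.5]
opening: 1.002
```

Emit:
step_arm --pt "0 179 185 0 0 0 0" --pt "0 179 185 0 0 0 0" --pt "0 179 185 0 0 0 0" --pt "0 179 185 0 0 0 0" --pt "0 179 185 0 0 0 0" --pt "0 179 185 0 0 0 0" --pt "0 179 185 0 0 0 0"

```text
time_s: 15.55
eef_pos: [0.4463, -0.0999, 0.1251]
eef_rot: [0.001, 0.707, 0.001, -0.707]
wrist_force: [0.1, -0.3, -1.3]
opening: 0.999
```

```bash
python3 - <<'E'
from h import *
from seg import things
snap('side','side6');snap('top','top6') 
a=cv2.imread('pics/side6.png')[110:240,240:400];b=cv2.imread('pics/top6.png')[150:280,280:440]
cv2.imwrite('pics/c7.png',cv2.resize(np.hstack([a,b]),None,fx=2.5,fy=2.5,interpolation=2))
print(ctrl.get_obs()['eef_pos'])
things('side','side6');things('top','top6')
E
```

```text
[ 0.44612373 -0.09967001  0.12478917]
side px [314. 152.] 413 ztop 0.061 c 0.633 -0.272 diam 89 mm rgb [100  61  41]
side px [364. 174.] 520 ztop 0.063 c 0.444 -0.102 diam 75 mm rgb [113  70  48]
side px [313. 182.] 245 ztop 0.048 c 0.619 -0.093 diam 50 mm rgb [130  82  56]
side px [306. 211.] 441 ztop 0.058 c 0.629 0.077 diam 57 mm rgb [132  82  55]
side px [362. 212.] 367 ztop 0.051 c 0.458 0.073 diam 68 mm rgb [133  82  56]
side px [262. 250.] 403 ztop 0.054 c 0.726 0.270 diam 58 mm rgb [158 163 161]
side px [280. 272.] 452 ztop 0.054 c 0.669 0.351 diam 60 mm rgb [154 158 157]
side px [321. 275.] 458 ztop 0.054 c 0.565 0.352 diam 59 mm rgb [151 156 154]
top px [242. 151.] 279 ztop 0.056 c 0.727 0.271 diam 58 mm rgb [146 145 138]
top px [213. 166.] 299 ztop 0.055 c 0.671 0.347 diam 59 mm rgb [127 126 120]
top px [303. 191.] 440 ztop 0.059 c 0.631 0.077 diam 57 mm rgb [123  63  41]
top px [424. 202.] 424 ztop 0.062 c 0.635 -0.272 diam 86 mm rgb [87 45 29]
top px [205. 200.] 299 ztop 0.056 c 0.565 0.352 diam 58 mm rgb [129 129 123]
top px [359. 199.] 221 ztop 0.049 c 0.623 -0.092 diam 44 mm rgb [120  62  40]
top px [297. 248.] 253 ztop 0.052 c 0.460 0.073 diam 68 mm rgb [138  71  46]
top px [422. 267.] 151 ztop 0.016 c 0.461 -0.266 diam 91 mm rgb [142  73  47]
top px [356. 267.] 122 ztop 0.065 c 0.434 -0.097 diam 62 mm rgb [88 44 28]
```

View pics/c7.png

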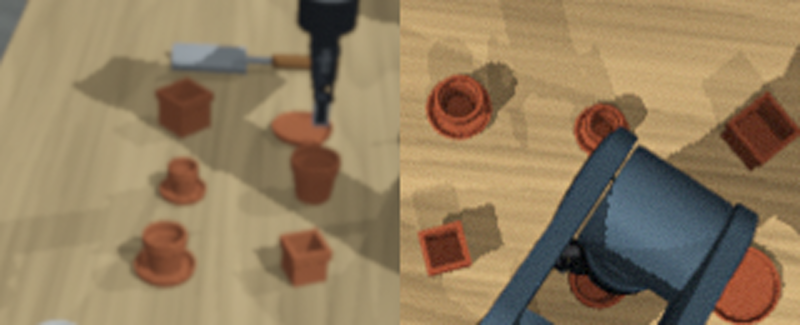

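The medium pot is centred in its saucer: top camera (.631,.077) against the saucer's (.631,.079). The gripper is now above the large pot, so I'll grasp that one.

Emit:
step_arm --pt "40 0 0 0 0 0 0" --pt "70 0 0 0 0 0 0" --pt "85 0 0 0 0 0 0" --pt "97 0 0 0 0 0 0" --pt "97 0 0 0 0 0 0" --pt "97 0 0 0 0 0 255" --pt "97 0 0 0 0 0 255" --pt "97 0 0 0 0 0 255" --pt "97 0 0 0 0 0 255" --pt "97 0 0 0 0 0 255"

```text
time_s: 16.9
eef_pos: [0.4463, -0.1009, 0.0293]
eef_rot: [0.0, 0.708, -0.0, -0.706]
wrist_force: [-2.3, 1.3, 5.4]
opening: 0.747
```

Emit:
step_arm --pt "0 0 0 0 0 0 255" --pt "0 0 0 0 0 0 255" --pt "-20 0 0 0 0 0 255" --pt "-50 0 0 0 0 0 255" --pt "-70 0 0 0 0 0 255" --pt "-70 0 0 0 0 0 255"

```text
time_s: 17.65
eef_pos: [0.4469, -0.1013, 0.0998]
eef_rot: [0.001, 0.709, -0.001, -0.706]
wrist_force: [0.4, -0.1, -1.2]
opening: 0.749
```

Emit:
step_arm --pt "0 165 -14 0 0 0 255" --pt "0 165 -14 0 0 0 255" --pt "0 165 -14 0 0 0 255" --pt "20 165 -14 0 0 0 255" --pt "35 165 -14 0 0 0 255" --pt "40 165 -14 0 0 0 255" --pt "40 165 -14 0 0 0 255" --pt "40 165 -14 0 0 0 255"

```text
time_s: 18.65
eef_pos: [0.4599, -0.2654, 0.0584]
eef_rot: [0.001, 0.707, 0.0, -0.707]
wrist_force: [0.1, -0.3, -0.8]
opening: 0.752
```

```bash
python3 - <<'E'
from h import *
snap('side','side7')
a=cv2.imread('pics/side7.png')[100:210,290:430]
cv2.imwrite('pics/c8.png',cv2.resize(a,None,fx=4,fy=4,interpolation=2))
print(ctrl.get_obs()['eef_pos'])
E
```

```text
[ 0.459991   -0.26558281  0.05852178]
```

View pics/c8.png

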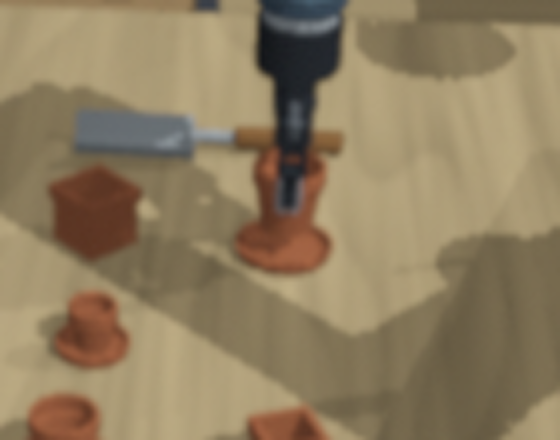

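The large pot, crop (289,190), is over its saucer at (283,245), aligned along the tilted vertical. I'll lower it.

Emit:
step_arm --pt "12 0 0 0 0 0 255" --pt "19 0 0 0 0 0 255" --pt "23 0 0 0 0 0 255" --pt "25 0 0 0 0 0 255" --pt "25.5 0 0 0 0 0 255" --pt "25.5 0 0 0 0 0 255"

```text
time_s: 19.45
eef_pos: [0.4595, -0.2653, 0.0334]
eef_rot: [0.0, -0.707, -0.0, 0.707]
wrist_force: [-4.3, 3.5, 10.7]
opening: 0.746
```

Emit:
step_arm --pt "0 0 0 0 0 0 40" --pt "0 0 0 0 0 0 20" --pt "0 0 0 0 0 0 0" --pt "0 0 0 0 0 0 0" --pt "-20 0 0 0 0 0 0" --pt "-60 0 0 0 0 0 0" --pt "-110 0 0 0 0 0 0" --pt "-160 0 0 0 0 0 0" --pt "-160 0 0 0 0 0 0"

```text
time_s: 20.58
eef_pos: [0.4617, -0.2676, 0.1972]
eef_rot: [0.002, 0.71, -0.002, -0.705]
wrist_force: [-0.0, -0.8, -0.5]
opening: 0.999
```

Emit:
step_arm --pt "0 -300 0 0 0 0 0" --pt "0 -300 0 0 0 0 0" --pt "0 -300 0 0 0 0 0" --pt "0 -300 0 0 0 0 0" --pt "0 -300 0 0 0 0 0" --pt "0 -300 0 0 0 0 0" --pt "0 -300 0 0 0 0 0" --pt "0 -300 0 0 0 0 0"

```text
time_s: 21.58
eef_pos: [0.4593, 0.0333, 0.1919]
eef_rot: [0.0, -0.707, 0.001, 0.707]
wrist_force: [-0.3, 0.2, 0.6]
opening: 0.998
```

```bash
python3 - <<'E'
from h import *
from seg import things
snap('side','side8');snap('top','top8') 
a=cv2.imread('pics/side8.png')[110:290,240:400];b=cv2.imread('pics/top8.png')[125:305,290:450]
cv2.imwrite('pics/c9.png',cv2.resize(np.hstack([a,b]),None,fx=2.5,fy=2.5,interpolation=2))
print(ctrl.get_obs()['eef_pos'])
things('side','side8');things('top','top8')
E
```

```text
[0.45936894 0.03326288 0.1920775 ]
side px [314. 152.] 412 ztop 0.061 c 0.631 -0.274 diam 90 mm rgb [101  63  42]
side px [358. 157.] 256 ztop 0.067 c 0.461 -0.262 diam 68 mm rgb [99 62 44]
side px [313. 182.] 256 ztop 0.048 c 0.617 -0.093 diam 53 mm rgb [108  68  46]
side px [306. 211.] 442 ztop 0.058 c 0.625 0.077 diam 61 mm rgb [131  81  55]
side px [362. 212.] 360 ztop 0.051 c 0.457 0.073 diam 68 mm rgb [132  81  55]
side px [262. 250.] 404 ztop 0.054 c 0.727 0.270 diam 58 mm rgb [157 161 159]
side px [280. 272.] 455 ztop 0.054 c 0.668 0.349 diam 59 mm rgb [156 161 159]
side px [321. 275.] 461 ztop 0.054 c 0.563 0.352 diam 59 mm rgb [151 155 154]
top px [242. 151.] 284 ztop 0.055 c 0.728 0.270 diam 57 mm rgb [147 145 138]
top px [213. 166.] 294 ztop 0.056 c 0.671 0.348 diam 58 mm rgb [143 142 136]
top px [305. 184.] 137 ztop 0.059 c 0.638 0.077 diam 52 mm rgb [134  70  45]
top px [424. 201.] 426 ztop 0.061 c 0.636 -0.271 diam 86 mm rgb [90 47 30]
top px [205. 200.] 301 ztop 0.056 c 0.566 0.352 diam 57 mm rgb [134 133 127]
top px [361. 201.] 308 ztop 0.049 c 0.623 -0.092 diam 45 mm rgb [106  54  35]
top px [295. 252.] 144 ztop 0.052 c 0.460 0.072 diam 67 mm rgb [137  71  46]
top px [418. 263.] 644 ztop 0.068 c 0.460 -0.265 diam 68 mm rgb [92 46 29]
```

View pics/c9.png

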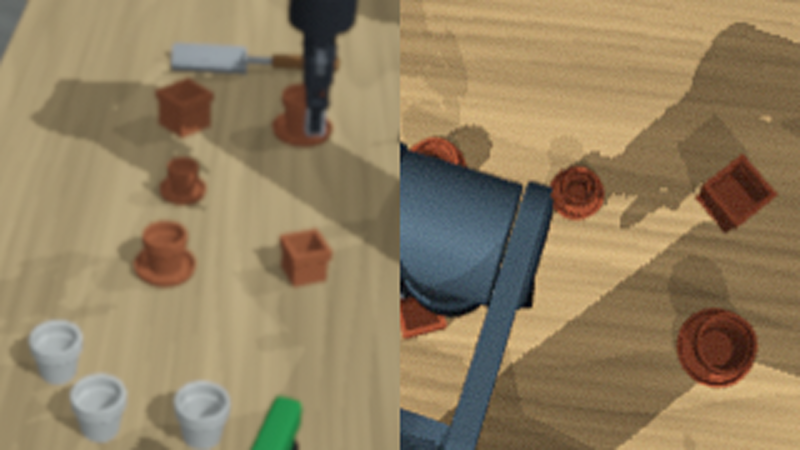

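All three pots stand upright and centred; the top camera gives the large pot at (.460,-.265) against its saucer's (.461,-.266). The bystanders haven't moved, so I'll hand in.

```bash
python3 -c "
from bench import ctrl
print(ctrl.hand_in())"
```

```text
the job is handed in; nothing more can be done
None
```

I put the small, medium and large pots, in that order, into their matching saucers, and handed the job in at about 22 s of the 83 s allowed. The robot was clear of everything when I handed in. No verdict was reported.

| Pot | Pot centre (x, y), m | Saucer centre before placing (x, y), m | Rim height, mm | Force at set-down, N |
|---|---|---|---|---|
| Small | .623, -.092 | .623, -.091 | about 49 | 7.5 |
| Medium | .631, .077 | .631, .079 | about 59 | 11.0 |
| Large | .460, -.265 | .461, -.266 | about 68 | 10.7 |

- **Centring:** The top camera puts each pot within about 2 mm of its saucer's centre. The side camera's positions differ by up to about 6 mm.
- **Partly hidden medium pot:** In the last top picture the arm partly hid the medium pot, so that reading (.638) is unreliable. Its figures in the table come from the clear view just after it was placed.
- **Flat on the floor:** The rim heights are 2–3 mm above what the sizes give (46, 56 and 66 mm). The top camera read the other objects high by a similar amount, so they fit pots resting flat on the saucer floors.
- **Bystanders:** The square pots and white pots measured unchanged to within about 2 mm. The scoop looked unmoved, but I did not measure it. I did not re-measure the sprayer after the moves; the arm worked beside it at the small pot.

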